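# Shut and bolt the hatch of the vial chest

## Task

Close the vial chest: push its hatch down onto the seal, slide the bolt across into the keeper on the hatch, then turn the bolt's handle down toward the front until it is home in the notch of the catch plate. The catch plate is adjustable, so feel for the notch, and go gently: its thin plate bends if the handle is forced against it. Leave the amber bottle, the round tin and the tweezers where they are.

Things in the scene. Friction and masses are not known exactly. Their poses are not given: they have to be found in the camera images.
- chest: white vial chest, 150 (x) x 263 (y) x 80 mm high, fixed on the bench; origin at its underside on the bench, z up, front at its -x. In its frame the hatch is at -y; the deck with the bolt (top z 80) spans y 20 to 138, x -75 to 75. The bolt's axis lies along y at x 0, z 102, and the bolt shoots toward -y through a barrel (22 wide, top z 111) at y 24 to 52
- hatch (a joint): opening of the hatch (rad): 0 = squeezed fully down, 0.015 to 0.03 = lying loose on its springy seal; starts 0.35 to 0.8. Hinge line along the chest's x at chest y -118, z 72; the edge by the bolt lifts. It stays where it is left; 2 to 6 N down near that edge lowers it, and the seal takes about 15 N more there to squeeze flat
- hatch_edge (a point): place to push the hatch: on its top face, 112 mm from the hinge line and 45 mm to the front (chest -x) of its middle. The hatch is 146 (x) x 133 x 8 mm, a white frame round a clear pane; its z is square to it. At the middle of its free edge stands the keeper, a steel block 24 (x) x 12 x 34 mm with a 13 mm hole for the bolt
- bolt (a joint): slide of the bolt toward the keeper (m), 0 to 0.052; starts at 0 to 0.006. It rubs with 2 N. Rod 10 mm thick with a 16 mm tapered nose. With the hatch lying on its seal the nose meets the keeper at about 0.008 to 0.018 and wedges the hatch down until 0.024, which takes a push of 5 to 10 N; beyond that it rubs with 4 to 7 N
- bolt_handle (a joint): turn of the handle about the bolt's axis (rad): 0 = straight up, positive = down toward the front (chest -x), about 1.4 = home in the notch; starts -0.25 to 0.25. It turns with 0.7 N at the knob, stays where it is left and stops by itself at 1.42. Held lightly by its flat ends, the knob pivots between the fingers
- knob (a point): centre of the red knob, a short cylinder 15 mm thick and 18 mm long lying parallel to the bolt, on the end of the 8 mm square steel handle, 44 mm from the bolt's axis. z of this point runs along the handle, away from the axis. The foot of the handle on the axis is at chest x 0, y 112 mm minus the bolt's slide, z 102
- chest_top (a point): middle of the deck's top face. On it, 14 mm in front of the bolt's axis and along it, stands the thin steel catch plate. The two shoulders of its upper edge stop the turning handle: the low one, before the notch, at 1.05 rad; the high one, past the notch, at 0.66. A handle at 0.85 thus slides over the low shoulder and stops at the high one, above the notch
- bolt_axis (a point): point on the bolt's axis at the foot of the handle. The notch of the catch plate is 11 mm wide (1.5 mm play either side of the handle); its middle is where the bolt's slide is anywhere from 0.031 to 0.047: the plate is screwed down through slots, set differently each time, and does not shift in use. More than 20 N from the handle bends it: that is 6 N pressed down on the knob, by leverage
- amber_bottle_mid (a point): half-way up the brown screw-cap bottle, 56 mm across, 107 mm high, standing behind the chest
- tin_mid (a point): half-way up the round off-white tin, 56 mm across, 22 mm high, on the bench to the left of the chest
- tweezers_mid (a point): middle of the steel tweezers, 122 x 18 x 9 mm, lying on the bench to the right of the chest

How it is judged:
By the outcome, as a careful person would: the job done as asked, in the order asked, and still so for the second after the job is handed in, with the robot touching nothing.
It also fails if it takes over 64 s, if anything falls off the work surface, if the arm or the gripper's body presses on something with over 40 N, if the wrist force passes 120 N, or if a joint passes its speed limit or range.

## Robot

A 6-joint arm with a two-finger parallel gripper is mounted at the origin on a cart in front of the work surface, level with it; the furniture and walls round the work are solid. World frame = base frame: x ahead of the robot, y to its left, z up, the work surface at z = 0. Lengths are in m, angles in degrees, forces in N, time in s.
With the tool pointing down it reaches from about 0.4 to 0.825 m from the base axis. Payload 7 kg.
Tool frame: the origin (TCP) lies midway between the tips of the shut fingers; the grasp point (between the pads) lies 19 mm behind it; z points along the fingers, y is the direction in which the jaws open and shut (so a half turn about z gives the same grasp; the last joint's range is limited). The gripper opens to 88 mm and grips with 3 to 60 N. Pads are 19 mm wide; open, the fingers measure 130 mm over their backs; the gripper's body (78 mm by 193 mm) begins 47 mm behind the grasp point.
Start: joints at [-57.405, 20.546, 0.682, 0, -70.136, -16.507], TCP at [0.187, -0.649, 0.227] pointing down, gripper open.
Joint ranges: [-176.03, 176.03], [-82.01, 121.73], [-58.28, 71.71], [-173.87, 95.51], [-174.79, -0.11], [-173.66, 173.66]. Speed limits (degrees/s): [136.94, 136.94, 172.46, 180, 180, 180].

## Interface

Orientations are given as a 3x3 rotation matrix whose columns are the frame's x, y, z axes.
In Python, from rig import robot gives the robot as it stands. Calls block until the motion is done:
- robot.goto(position, orientation): joint-space move of the TCP to a pose.
- robot.servo_line(position, ori=None, speed=0.15): straight line of the TCP; ori=None keeps the orientation; speed is the mean speed in m/s.
- robot.movej(angles): joint-space move.
- robot.move_gripper(opening): opening from 0.0 (shut) to 1.0 (fully open); the grip force is fixed at half the most; returns when the fingers have stopped.
- robot.dwell(seconds).
- robot.ik(position, orientation): joint angles nearest the present ones, or None.
- robot.grab_frame(name): name is "scene" or "top" or "wrist"; returns (picture, depth): 384x512x3 uint8, red, green, blue; 384x512 float32, m along the optical axis (not along the pixel's ray), 0 where there is no reading.
- robot.camera_info(name): a dict with "vfov" (degrees; the focal length in pixels is half the picture's height over the tangent of half this angle, whatever the lens; pixels are square), "cx", "cy" (the principal point, pixels), "view" (4x4, takes a point from world to camera coordinates); the wrist camera has in their place "T_tool_cam" (4x4, takes a point from camera to tool coordinates, whose origin is the TCP and whose axes are the flange's). Camera axes: x right, y down, z forward; pixel columns grow to the right and rows downward; lengths in m; the calibration is good to about 2 mm. A picture is of the moment at which its call begins: read the wrist's pose just before it. camera_info takes no time and is no camera call.
A pose or a line that the arm cannot do raises robot.Unreachable and nothing moves.
- robot.job_done(): hands the job in, once; it reports no verdict.
Readings, each from a call of its own:
- robot.read_t(): time.
- robot.read_qpos(): joint angles.
- robot.read_qvel(): joint speeds.
- robot.read_effort(): joint torques, N m.
- robot.read_position(): TCP position.
- robot.read_tcp_rot(): TCP orientation.
- robot.read_force(): force on the tool from outside, world axes, zero at the start.
- robot.read_ft_torque(): the same for the moment, N m.
- robot.read_grip_width(): opening from 0.0 (shut) to 1.0 (fully open).
Only numpy, scipy, OpenCV 4.12 (cv2) and the standard library are available. Lean on these libraries where they do the work, as an engineer would, in place of code of your own. Each camera call takes 0.05 s, during which the arm holds its last target. There are 200 camera calls.

## Working session

There is one attempt and no reset: what is moved stays moved. The work goes in short steps, each a Python script; the robot and the scene stay as the last script left them, time stands still between calls to the robot, and variables do not carry over. Pictures are saved under pics/ and viewed, about 8 in all and at most 12, crops included, and the job is handed in when it is done.

```bash
mkdir -p pics; ls
python3 - <<'E'
from rig import robot
import cv2,numpy as np
for n in ("scene","top"):
    p,d=robot.grab_frame(n); cv2.imwrite(f"pics/{n}0.png",p[:,:,::-1]); np.save(f"pics/{n}0.npy",d)
    print(n,robot.camera_info(n),(d>0).mean())
print(robot.camera_info("wrist"),robot.read_t(),robot.read_tcp_rot())
a=cv2.imread("pics/scene0.png");b=cv2.imread("pics/top0.png")
cv2.imwrite("pics/both0.png",cv2.resize(np.vstack([a,b]),None,fx=.78,fy=.78))
E
```

```text
pics
scene {'vfov': 42.0717576898772, 'cx': 254.0078135755254, 'cy': 184.61265266459912, 'view': array([[ 0.90133408, -0.4329635 , -0.01181013, -0.57479973],
       [-0.18425626, -0.35861864, -0.91511874,  0.13871033],
       [ 0.39197768,  0.82700379, -0.40301144,  1.32298492],
       [ 0.        ,  0.        ,  0.        ,  1.        ]])} 0.996124267578125
top {'vfov': 48.15748579713449, 'cx': 257.0279301487003, 'cy': 188.6572977759755, 'view': array([[-0.02082381, -0.99978028,  0.00239959, -0.18561908],
       [-0.98711098,  0.02017889, -0.15875998,  0.53235178],
       [ 0.15867668, -0.00567464, -0.98731429,  1.22040439],
       [ 0.        ,  0.        ,  0.        ,  1.        ]])} 0.9959920247395834
{'vfov': 70.14300520418657, 'cx': 256.1506351318446, 'cy': 187.07901579812514, 'T_tool_cam': array([[ 2.47083935e-06, -9.62215106e-01, -2.72290450e-01,
         7.37490616e-02],
       [ 9.99999998e-01, -1.31805509e-05,  5.56514728e-05,
         3.19498269e-04],
       [-5.71376259e-05, -2.72290450e-01,  9.62215105e-01,
        -1.57686218e-01],
       [ 0.00000000e+00,  0.00000000e+00,  0.00000000e+00,
         1.00000000e+00]])} 0.1 [[-9.60854098e-01 -2.77054314e-01 -5.56464563e-04]
 [-2.77054838e-01  9.60853053e-01  1.42389262e-03]
 [ 1.40185079e-04  1.52232426e-03 -9.99998831e-01]]
```

View pics/both0.png

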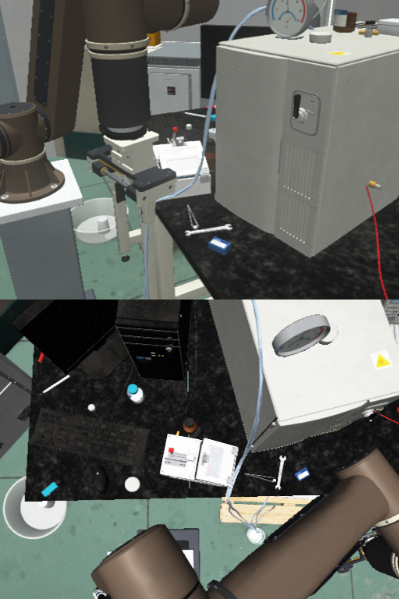

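The scene view is mostly blocked. In the top view the chest is at about px (205–310, 165–245), hatch to the right, red knob on the left, with a cabinet and tubes further right. Next is a zoomed crop with points computed from depth.

```bash
cat > h.py <<'E'
from rig import robot
import numpy as np,cv2
def K(c): 
    i=robot.camera_info(c); f=192/np.tan(np.radians(i['vfov'])/2); return f,i['cx'],i['cy'],i
def cloud(c,d,pose=None):
    f,cx,cy,i=K(c); v,u=np.mgrid[0:384,0:512]
    P=np.stack([(u-cx)/f*d,(v-cy)/f*d,d],-1)
    if c=="wrist":
        p,R=pose; T=i['T_tool_cam']; P=P@T[:3,:3].T+T[:3,3]; return P@R.T+p
    V=i['view']; return (P-V[:3,3])@V[:3,:3]
def wrist():
    pose=(np.array(robot.read_position()),np.array(robot.read_tcp_rot()))
    p,d=robot.grab_frame("wrist"); return p,d,cloud("wrist",d,pose),pose
E
python3 - <<'E'
from h import *
a=cv2.imread("pics/top0.png");d=np.load("pics/top0.npy")
P=cloud("top",d)
np.set_printoptions(precision=3,suppress=True)
hsv=cv2.cvtColor(a,cv2.COLOR_BGR2HSV)
m=(hsv[...,1]>150)&((hsv[...,0]<8)|(hsv[...,0]>172))
m[:,:190]=0;m[:160]=0;m[260:]=0;m[:,320:]=0
v,u=np.where(m);print(len(v),u.mean(),v.mean(),P[m].mean(0))
# white chest deck points z~0.08
z=P[...,2]; 
reg=np.zeros_like(m);reg[160:260,195:320]=1
dk=reg&(abs(z-.08)<.008)&(P[...,1]>-0.2)
for lo,hi in((.03,.06),(.06,.072),(.072,.09),(.09,.12),(.12,.15),(.15,.2)):
    q=reg&(z>lo)&(z<hi); print(lo,hi,q.sum(),P[q].min(0),P[q].max(0))
cv2.imwrite("pics/crop1.png",cv2.resize(a[150:260,130:370],None,fx=3.3,fy=3.3,interpolation=cv2.INTER_CUBIC))
for v in range(165,250,8): print(v,' '.join('%3d'%(1000*z[v,u]) for u in range(200,316,5)))
print(P[200,200:316:10],P[165:250:10,240])
E
```

```text
28 221.0 191.10714285714286 [ 0.508 -0.099  0.141]
0.03 0.06 326 [ 0.379 -0.379  0.03 ] [ 0.616 -0.053  0.06 ]
0.06 0.072 283 [ 0.378 -0.378  0.06 ] [ 0.607 -0.06   0.072]
0.072 0.09 2473 [ 0.38  -0.376  0.072] [ 0.604 -0.05   0.09 ]
0.09 0.12 1460 [ 0.386 -0.374  0.09 ] [ 0.602 -0.068  0.12 ]
0.12 0.15 716 [ 0.396 -0.37   0.12 ] [ 0.593 -0.085  0.15 ]
0.15 0.2 121 [ 0.457 -0.357  0.15 ] [ 0.51  -0.086  0.198]
165  -1   1   1   1   0  -1   0   3  46  47  47  -4   3   0  -2  -1   0   0  -2   2  -3  -4   2  44
173   3   0  -2  79  81   1  -1  -3   1   0   2   1  -2   0  -2   0  -4  -4  -2   1   5 1289  -6   2
181   2   0  -3  76  78  81  72  78  79  76  80  77  69 131 130 120 1289   3   1   0   2   0   2  -1
189  -4   0  -1  81  77  79  78  74  80  78  79  67 136 132 120 114 111 105  96  92  91   0   0  -1
197   0  -1  -2  76 120 105  80  78  75  83  79  73 136 129 120 117 106 100  96  93  87   1   0 151
205  -2   0  78  83  78 103  99 110 105 108  79  73 142 170 123 114 109 100  90  91  79  -2  97   0
213   2   1  79  80  78  82  85  81  77  80  71 136 129 126 119 113 100  99  89  84 
[... 222 characters left out ...]
-3  -1   1   1   3  -2   0   0   1  -5   3   1   0   2   3  17  44  69  86  81  -3   3   1  -1
245   0   0   0  -2   1   2  -5  -3   2  -1  -1   0   1  -3  -6   0   2  -1   0  14   1   2   0  -3
[[ 0.504 -0.024  0.   ]
 [ 0.493 -0.062  0.08 ]
 [ 0.489 -0.092  0.102]
 [ 0.488 -0.12   0.105]
 [ 0.487 -0.148  0.109]
 [ 0.49  -0.176  0.081]
 [ 0.482 -0.203  0.138]
 [ 0.483 -0.231  0.125]
 [ 0.485 -0.259  0.108]
 [ 0.486 -0.288  0.094]
 [ 0.487 -0.317  0.085]
 [ 0.497 -0.356  0.001]] [[ 0.6   -0.148  0.046]
 [ 0.579 -0.146  0.   ]
 [ 0.534 -0.148  0.079]
 [ 0.505 -0.148  0.082]
 [ 0.473 -0.148  0.105]
 [ 0.448 -0.147  0.076]
 [ 0.42  -0.146  0.08 ]
 [ 0.396 -0.143  0.   ]
 [ 0.366 -0.143  0.002]]
```

View pics/crop1.png

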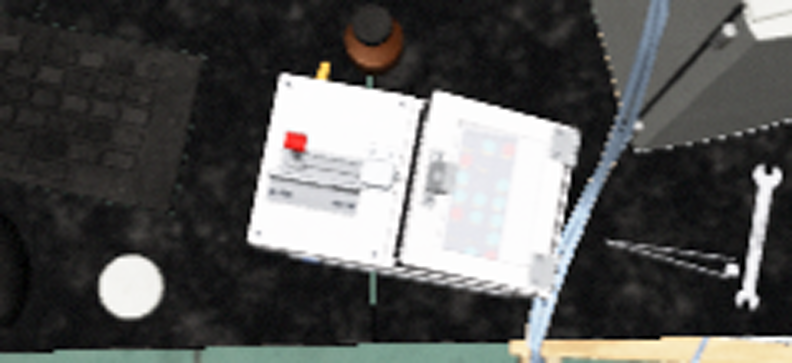

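The crop shows the deck on the left with the red knob (about px 220,192) and the hatch on the right with its keeper. The chest is yawed slightly, and a blue hose runs past its hinge-side front corner. I'll measure the chest yaw and the hose's 3D course before moving.

Run:
```python
from h import *
np.set_printoptions(precision=3,suppress=True)
a=cv2.imread("pics/top0.png");P=cloud("top",np.load("pics/top0.npy"));z=P[...,2]
hsv=cv2.cvtColor(a,cv2.COLOR_BGR2HSV)
m=(a.min(-1)>190)&(z>.068)&(z<.09); m[:160]=0;m[250:]=0;m[:,:200]=0;m[:,262:]=0
n,l,s,c=cv2.connectedComponentsWithStats(m.astype(np.uint8))
k=1+s[1:,4].argmax(); q=P[l==k][:,:2].astype(np.float32)
print(s[k],cv2.minAreaRect(q))
b=(hsv[...,0]>95)&(hsv[...,0]<125)&(hsv[...,1]>50)&(a.max(-1)>100)
for name in("top","scene"):
    a=cv2.imread(f"pics/{name}0.png");Q=cloud(name,np.load(f"pics/{name}0.npy"))
    hsv=cv2.cvtColor(a,cv2.COLOR_BGR2HSV)
    b=(hsv[...,0]>95)&(hsv[...,0]<125)&(hsv[...,1]>50)&(a.max(-1)>100)&(Q[...,1]<-.28)&(Q[...,1]>-.6)&(Q[...,0]>.1)&(Q[...,0]<.9)
    v,u=np.where(b)
    for r in range(0,384,14):
        w=b[r]; 
        if w.sum(): print(name,r,int(np.where(w)[0].mean()),np.median(Q[r][w],0))
```

```text
[ 206  172   52   59 1874] ((0.4889005720615387, -0.12309233844280243), (0.12434633076190948, 0.1499485820531845), 78.8858871459961)
top 0 323 [ 0.816 -0.329  0.529]
top 14 326 [ 0.774 -0.33   0.551]
top 28 329 [ 0.74  -0.331  0.561]
top 70 334 [ 0.66  -0.337  0.558]
top 84 334 [ 0.637 -0.338  0.548]
top 112 334 [ 0.597 -0.342  0.512]
top 126 333 [ 0.577 -0.344  0.488]
top 140 331 [ 0.557 -0.345  0.457]
top 154 329 [ 0.539 -0.347  0.413]
top 168 325 [ 0.522 -0.346  0.355]
top 182 320 [ 0.504 -0.348  0.275]
top 196 315 [ 0.486 -0.351  0.162]
top 210 307 [ 0.459 -0.339  0.074]
top 224 380 [ 0.419 -0.56   0.017]
top 252 294 [ 0.342 -0.302  0.011]
top 266 295 [ 0.298 -0.319 -0.15 ]
top 294 326 [ 0.166 -0.492 -0.624]
scene 0 352 [ 0.683 -0.39   0.584]
scene 14 339 [ 0.664 -0.342  0.555]
scene 28 311 [ 0.613 -0.343  0.528]
scene 42 299 [ 0.585 -0.346  0.501]
scene 112 273 [ 0.523 -0.351  0.358]
scene 126 271 [ 0.516 -0.351  0.327]
scene 140 268 [ 0.508 -0.353  0.296]
scene 238 241 [ 0.444 -0.336  0.054]
scene 252 217 [ 0.389 -0.314  0.018]
scene 294 187 [ 0.306 -0.311 -0.079]
scene 308 274 [ 0.424 -0.573  0.018]
scene 322 187 [ 0.297 -0.323 -0.152]
scene 336 186 [ 0.291 -0.328 -0.19 ]
scene 350 187 [ 0.287 -0.337 -0.226]
scene 364 186 [ 0.283 -0.336 -0.271]
scene 378 187 [ 0.279 -0.343 -0.309]
```

Yaw is about −11.1°, and the deck measures 124×150 mm against 118×150 given. The hose lies at y≈−0.345, crossing z 0.23 at x≈0.49. I'll retract, swing round inside it, and look with the wrist camera.

```bash
cat >> h.py <<'E'
import os,json
C=json.load(open("c.json")) if os.path.exists("c.json") else dict(o=[.4737,-.2005],yaw=-11.1)
def frame(): 
    a=np.radians(C['yaw']); return np.array([[np.cos(a),-np.sin(a),0],[np.sin(a),np.cos(a),0],[0,0,1]]),np.array([*C['o'],0])
def w(p): R,o=frame(); return R@np.array(p,float)/1000+o       # chest mm -> world m
def c(P): R,o=frame(); return (np.asarray(P)-o)@R*1000          # world -> chest mm
def F(): R,o=frame(); return np.array(robot.read_force())@R     # force in chest axes
def ori(): # jaw along chest x, tool x = chest +y
    R,_=frame(); return np.column_stack([R[:,1],R[:,0],[0,0,-1]])
np.set_printoptions(precision=3,suppress=True)
E
python3 - <<'E'
from h import *
R0=np.array(robot.read_tcp_rot()); print(robot.ik(w([0,20,300]),ori()))
robot.servo_line([.135,-.42,.32],speed=.25)
q=np.array(robot.read_qpos()); print(q)
qt=robot.ik(w([0,20,300]),ori()); print(qt)
q2=q.copy(); q2[0]=qt[0]; q2[5]=qt[5]; robot.movej(list(q2)); print(robot.read_position())
robot.goto(w([0,20,300]),ori()); robot.move_gripper(0.0)
p,d,P,pose=wrist(); cv2.imwrite("pics/w1.png",p[:,:,::-1]); np.savez("pics/w1",d=d,P=P)
print(robot.read_t(),pose,robot.read_force())
E
```

```text
[  1.317   2.473 -12.759   0.    -74.768 167.583]
[-46.43   -5.207 -17.715  -0.005 -77.532 -27.477]
[  1.317   2.473 -12.759   0.    -74.768 167.583]
[ 0.402 -0.183  0.319]
6.0 (array([ 0.478, -0.181,  0.3  ]), array([[ 0.193,  0.981,  0.   ],
       [ 0.981, -0.193,  0.   ],
       [ 0.   ,  0.   , -1.   ]])) [-0.389  0.099 -0.7  ]
```

View pics/w1.png

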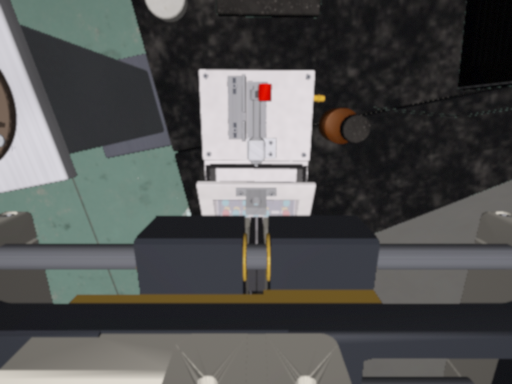

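The wrist view shows the deck upright at px (200–315, 70–165). The red knob is at (264,92), the rod at x≈256, the catch plate at x≈237, and the open hatch and keeper are below it at (256,192). I'll refine the chest pose from the deck rectangle and knob.

```bash
cat >> h.py <<'E'
def onplane(u,v,z,pose):
    f,cx,cy,i=K("wrist"); T=i['T_tool_cam']; p,R=pose
    o=R@T[:3,3]+p; r=np.stack([(np.asarray(u)-cx)/f,(np.asarray(v)-cy)/f,np.ones(np.shape(u))],-1)@(R@T[:3,:3]).T
    return o+r*((z-o[2])/r[...,2])[...,None]
E
python3 - <<'E'
from h import *
a=cv2.imread("pics/w1.png");P=np.load("pics/w1.npz")['P'];z=P[...,2]
pose=(np.array(robot.read_position()),np.array(robot.read_tcp_rot()))
m=((a.min(-1)>150)&(a.max(-1)-a.min(-1).astype(int)<30)); m[:60]=0;m[200:]=0;m[:,:180]=0;m[:,340:]=0
n,l,s,_=cv2.connectedComponentsWithStats(m.astype(np.uint8)); 
m2=m&(z>.065)&(z<.1); m2[162:]=0
Q=onplane(*np.where(m2)[::-1],.08,pose); r=cv2.minAreaRect(Q[:,:2].astype(np.float32)); print(r,np.median(z[m2]))
print(c(np.c_[cv2.boxPoints(r),np.zeros(4)]))
# rows/edges direct
for row in range(64,170,6):
    x=np.where(m[row])[0]; print(row,x.min() if len(x) else None,x.max() if len(x) else None, ' '.join('%d'%(1000*zz) for zz in z[row,196:324:8]))
hsv=cv2.cvtColor(a,cv2.COLOR_BGR2HSV); k=(hsv[...,1]>150)&((hsv[...,0]<8)|(hsv[...,0]>172)); k[150:]=0
v,u=np.where(k); print(u.min(),u.max(),v.min(),v.max(),c(np.median(P[k],0)),c(P[k].max(0)),c(P[k]).mean(0))
for h in(.14,.145,.15,.154): print(h,c(onplane(np.array([u.min(),u.max(),256,256]),np.array([92,92,v.min(),v.max()]),h,pose)))
h=c(P); r=(abs(h[...,0]+45)<12)&(h[...,1]<20)&(h[...,1]>-120)&(h[...,2]>60)&(h[...,2]<200)
print(np.polyfit(h[r][:,1],h[r][:,2],1),r.sum(),h[r].max(0))
for pt in ([0,115,170],[30,112,130],[-45,90,120]): print(robot.ik(w(pt),ori()))
E
```

```text
((0.48969557881355286, -0.11844069510698318), (0.11787492036819458, 0.14912518858909607), 78.89067077636719) 0.07990295732078095
[[-74.674  24.678   0.   ]
 [ 74.451  24.654   0.   ]
 [ 74.47  142.529   0.   ]
 [-74.655 142.553   0.   ]]
64 None None -1 0 0 0 -1 0 0 3 0 -1 0 0 0 1 0 0
70 199 313 -1 79 78 80 78 77 77 78 0 0 0 0 0 0 2 1
76 199 314 0 81 78 80 80 79 106 79 79 79 79 79 80 79 82 0
82 199 314 0 80 79 79 81 81 104 81 79 80 81 79 79 80 80 0
88 199 313 -1 79 79 79 82 82 105 81 150 152 79 79 79 78 80 0
94 200 313 0 81 79 79 81 80 105 107 149 152 79 79 79 79 80 0
100 200 312 0 80 79 79 81 81 106 82 150 151 78 80 81 79 79 48
106 200 312 0 80 79 78 81 82 105 81 104 80 79 79 78 457 80 0
112 200 312 0 79 79 79 81 82 103 83 104 80 81 79 79 79 79 0
118 201 311 -1 78 79 79 79 83 97 80 101 80 78 457 79 80 79 -1
124 201 311 -1 79 79 80 80 83 114 82 103 80 80 78 79 79 79 -19
130 201 311 0 81 79 78 79 84 114 80 102 79 81 80 79 80 78 0
136 202 310 0 80 78 79 80 82 112 80 103 80 78 78 80 81 79 0
142 202 310 0 79 80 79 79 78 80 109 109 82 82 78 78 80 80 457
148 202 310 -17 79 79 79 79 79 78 1
[... 253 characters left out ...]
3 224.506 153.512] [ 46.199 118.976 138.683]
0.14 [[  1.551 112.269 140.   ]
 [279.824 112.275 140.   ]
 [ -0.632 199.478 140.   ]
 [ -0.649 103.886 140.   ]]
0.145 [[  1.515 111.968 145.   ]
 [275.408 111.973 145.   ]
 [ -0.634 197.804 145.   ]
 [ -0.65  103.716 145.   ]]
0.15 [[  1.479 111.666 150.   ]
 [270.992 111.671 150.   ]
 [ -0.635 196.13  150.   ]
 [ -0.651 103.547 150.   ]]
0.154 [[  1.451 111.425 154.   ]
 [267.46  111.43  154.   ]
 [ -0.636 194.79  154.   ]
 [ -0.652 103.411 154.   ]]
[ -0.282 117.463] 738 [-33.     19.992 139.318]
[ 12.365   7.043 -25.271   0.    -57.686 156.535]
[ 10.664  12.221 -24.736   0.    -53.043 158.236]
[ 11.674   5.961 -34.219   0.    -49.821 157.226]
```

The deck fits exactly (118×149 mm, z 80) once the origin moves +4.6 mm along y. The corrected knob position gives a slide of about 5 mm and a handle angle of about −0.2 rad. The plate's two shoulders also show in depth, so I'll estimate the notch from that, then push the hatch down.

Run:
```python
from h import *
R,o=frame(); o=o+R@[ -.0001,.0046,0]
json.dump(dict(o=[float(o[0]),float(o[1])],yaw=-11.11),open("c.json","w"))
import h; C.update(json.load(open("c.json")))
a=cv2.imread("pics/w1.png");P=np.load("pics/w1.npz")['P']; hc=c(P)
for row in range(72,142,2):
    w_=hc[row,226:248]; i=w_[:,2].argmax(); g=np.sort(w_[:,2])[-9:]; print(row,w_[i],g.astype(int))
# hatch push
def line(p,s): robot.servo_line(w(p),ori(),speed=s)
robot.goto(w([-45,-13,170]),ori())
print(robot.read_t(),robot.read_position(),F()); f0=F()
zz=150; line([-45,-13,zz],.1)
while zz>78:
    zz-=4 if zz>92 else 1.0
    line([-45,-13,zz],.08 if zz>90 else .03); f=F()-f0
    if zz<96 or f[2]>4: print(zz,c(robot.read_position())[2],f)
    if f[2]>13: break
print(robot.read_t())
line([-45,-13,125],.15)
robot.goto(w([20,10,260]),ori())
p,d,P,pose=wrist(); cv2.imwrite("pics/w2.png",p[:,:,::-1]); np.savez("pics/w2",d=d,P=P,p=pose[0],R=pose[1]); print(robot.read_t())
hc=c(P); r=(abs(hc[...,0]+60)<12)&(hc[...,1]<10)&(hc[...,1]>-60)&(hc[...,2]>60)&(hc[...,2]<200)
print(np.polyfit(hc[r][:,1],hc[r][:,2],1),r.sum())
```

```text
72 [-36.305 135.49   80.805] [80 80 80 80 80 80 80 80 80]
74 [-15.994 130.035 106.829] [ 80  80  80  80  80  80  81 105 106]
76 [-14.845 127.859 106.378] [ 80  80  80  81  81 104 104 104 106]
78 [-14.871 125.62  106.395] [ 82  82  83  83  83 104 105 106 106]
80 [-14.936 123.468 105.458] [ 82  82  83  83  83 102 103 105 105]
82 [-16.101 121.062 107.024] [ 82  82  82  82  83 103 104 104 107]
84 [-16.162 118.868 106.28 ] [ 83  83  85  85  85 103 104 105 106]
86 [ -0.603  88.525 457.716] [ 83  83  84  86 104 104 105 105 457]
88 [ -0.603  88.525 457.716] [ 83  83  84  84 104 105 105 105 457]
90 [ -0.603  88.525 457.716] [ 82  82  83  83 104 104 105 105 457]
92 [-16.299 109.758 105.85 ] [ 82  82  83  83  83 104 104 105 105]
94 [-15.122 107.467 105.531] [ 82  82  82  82  83 103 104 105 105]
96 [-15.118 105.112 106.288] [ 82  82  82  82  83 103 104 105 106]
98 [-16.389 102.807 105.836] [ 82  82  82  82  83 103 104 105 105]
100 [-15.176 100.459 106.239] [ 82  82  82  82  83  83 104 105 106]
102 [-13.981  98.122 106.101] [ 82  82  82  83  83  83 103 104 106]
104 [-16.5    95.786 105.376] [ 82 
[... 1184 characters left out ...]
 80  80  80  81  82 111 111 113 113]
6.6167 [ 0.429 -0.2    0.171] [ 0.03  -0.221 -0.033]
94 93.79551306216354 [-0.069  0.751 -0.482]
90 89.78320228154149 [0.721 0.456 0.411]
89.0 88.9778172456868 [ 0.093 -0.475 -0.249]
88.0 87.98512913079641 [ 0.101 -0.286  0.973]
87.0 86.96838676541878 [0.852 0.718 0.047]
86.0 85.94683597717659 [0.589 0.655 0.602]
85.0 84.91801865248101 [0.948 0.95  1.042]
84.0 83.88748230541876 [ 0.693 -0.14   0.957]
83.0 82.9518008519074 [-0.059  1.222  0.758]
82.0 82.11029056253678 [-2.163  1.53   4.724]
81.0 81.31444249288697 [-2.666  3.786  7.856]
80.0 80.60907563365946 [-5.358  4.885 10.597]
79.0 80.15422359476041 [-6.092  5.852 19.416]
13.5
14.6667
[ 0.03 82.2 ] 830
```

The hatch is down and loose on its seal (slope ≈0.03). The depth data puts the notch at y≈75–85, which is a slide of about 32 mm. Next I'll push the bolt to about 25 mm with the handle still upright.

```bash
cat >> h.py <<'E'
def line(p,s): robot.servo_line(w(p),ori(),speed=s)
def knobpix(p,P):
    hsv=cv2.cvtColor(p,cv2.COLOR_RGB2HSV); k=(hsv[...,1]>150)&((hsv[...,0]<8)|(hsv[...,0]>172)); h=c(P)
    k&=(abs(h[...,0])<70)&(h[...,1]>40)&(h[...,1]<140)&(h[...,2]>85)&(h[...,2]<170)
    q=h[k]; return len(q),np.median(q,0),np.percentile(q,3,0),np.percentile(q,97,0)
E
python3 - <<'E'
from h import *
z=np.load("pics/w2.npz"); print(knobpix(cv2.imread("pics/w2.png")[:,:,::-1].copy(),z['P']))
line([5,140,200],.25); line([5,140,134],.15)
f0=F(); y=140; y0=None
while y>80:
    y-=1.5; line([5,y,134],.04); f=F()-f0; ya=c(robot.read_position())
    if y0 is None and f[1]>1.2: y0=ya[1]
    print(round(y,1),ya,f, None if y0 is None else round(y0-ya[1],1))
    if f[1]>16 or abs(f[0])>10 or abs(f[2])>10: print("STOP");break
    if y0 and y0-ya[1]>19: break
line([5,y+6,134],.1); print(robot.read_t())
line([5,y+6,230],.3); line([10,20,260],.3)
p,d,P,pose=wrist(); cv2.imwrite("pics/w3.png",p[:,:,::-1]); np.savez("pics/w3",d=d,P=P,p=pose[0],R=pose[1]); print(knobpix(p,P),robot.read_t())
E
```

```text
(264, array([  8.443, 107.03 , 151.227]), array([  2.252,  99.319, 147.573]), array([ 14.301, 114.632, 153.191]))
138.5 [  5.537 138.549 134.943] [-0.006 -0.319 -0.418] None
137.0 [  5.085 136.985 134.22 ] [-0.584 -1.438 -0.603] None
135.5 [  4.972 135.436 133.976] [-1.089  0.082 -0.312] None
134.0 [  4.975 133.916 133.96 ] [ 0.242 -1.143 -0.245] None
132.5 [  4.978 132.402 133.965] [-1.113 -0.873 -0.257] None
131.0 [  5.    130.936 133.988] [-0.287 -1.006 -0.659] None
129.5 [  4.994 129.43  133.997] [-0.547  1.029 -0.442] None
128.0 [  4.956 127.912 133.964] [ 0.386 -0.738 -1.332] None
126.5 [  4.982 126.407 133.995] [-0.168 -1.649 -1.356] None
125.0 [  4.968 124.86  134.007] [-0.077 -0.029 -0.106] None
123.5 [  4.958 123.356 133.98 ] [-0.922 -1.286 -0.824] None
122.0 [  4.964 121.85  133.995] [-0.344 -0.765 -0.766] None
120.5 [  4.986 120.38  133.989] [-1.354  0.206  0.108] None
119.0 [  4.971 118.849 133.994] [-1.026 -0.41  -0.595] None
117.5 [  4.95  117.351 133.979] [-0.494 -0.594  0.457] None
116.0 [  4.974 115.836 133.991] [-0.341 -0.023 -0.266] None
114.5 [  5.055 114.465 134
[... 408 characters left out ...]
.811 133.968] [-0.363  1.202 -1.33 ] 6.2
102.5 [  5.018 102.433 133.967] [ 0.305  2.578 -1.476] 7.6
101.0 [  5.01  100.941 133.972] [ 0.088  2.93  -1.103] 9.1
99.5 [  4.985  99.434 133.973] [-0.053  2.558 -1.699] 10.6
98.0 [  5.011  97.965 134.001] [ 0.34   2.539 -2.551] 12.1
96.5 [  4.997  96.484 133.991] [-0.453  3.117 -1.51 ] 13.6
95.0 [  4.983  94.937 133.99 ] [-0.302  3.501 -2.557] 15.1
93.5 [  4.975  93.423 133.978] [ 0.682  2.391 -1.34 ] 16.6
92.0 [  4.952  91.929 133.967] [ 0.955  3.759 -1.633] 18.1
90.5 [  4.962  90.409 133.972] [-0.288  3.662 -2.344] 19.6
24.4833
(231, array([  9.59 ,  71.151, 150.86 ]), array([  3.666,  63.398, 147.442]), array([ 15.376,  78.534, 152.629])) 25.425
```

The knob moved further than intended: contact was at about y 126 but went undetected under the force noise, so the slide is now about 41 mm. I'll check the bolt and keeper.

Run:
```python
from h import *
a=cv2.imread("pics/w3.png"); P=np.load("pics/w3.npz")['P']; hc=c(P)
r=(abs(hc[...,0]+60)<12)&(hc[...,1]<10)&(hc[...,1]>-60)&(hc[...,2]>60)&(hc[...,2]<200)
print(np.polyfit(hc[r][:,1],hc[r][:,2],1),r.sum())
# rod/keeper profile along axis
for y in range(-10,60,3):
    q=hc[(abs(hc[...,0])<5)&(abs(hc[...,1]-y)<1.5)&(hc[...,2]<200)]; print(y,len(q),np.median(q[:,2]) if len(q) else None,end='; ')
cv2.imwrite("pics/w3c.png",cv2.resize(a[30:215,170:340],None,fx=3.2,fy=3.2,interpolation=cv2.INTER_CUBIC))
```

```text
[ 0.018 80.747] 704
-10 13 104.62080674761631; -7 18 104.4112947786241; -4 16 105.64689694866061; -1 11 106.20254932657555; 2 9 114.91206245544002; 5 26 114.98940827210711; 8 19 115.22437987191853; 11 22 115.05382856462418; 14 41 106.70031996598591; 17 23 105.86985450189432; 20 16 105.97199408869328; 23 21 108.3958664774734; 26 21 109.5699410272754; 29 16 110.56672260335063; 32 24 110.55747450709693; 35 17 110.4737989515645; 38 23 110.98065942960825; 41 24 110.64534364145922; 44 19 111.04414189559198; 47 27 110.39972765977632; 50 26 109.69512378109128; 53 25 108.16939327963007; 56 21 105.88860447245385; 59 11 106.05694244532751;
```

View pics/w3c.png

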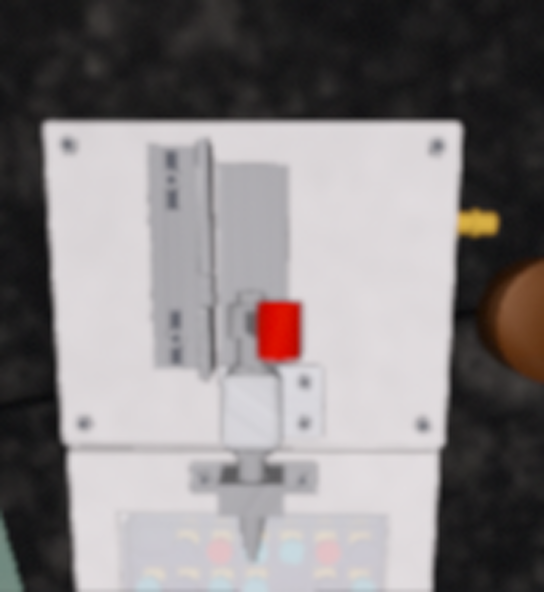

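The bolt is through the keeper and the hatch is clamped (slope 0.018). The notch lies behind the handle's present position, so I'll pull the bolt back to about 26 mm from the knob's −y side. Then I'll turn the handle part-way and look again.

Run:
```python
from h import *
line([8,46,200],.3); line([8,46,134],.2)
f0=F(); print(c(robot.read_position()))
for y in (52,58,63,67):
    line([8,y,134],.05); print(c(robot.read_position()),F()-f0)
line([8,60,134],.15); line([8,60,175],.25)
line([52,86,175],.3); line([52,86,135],.2)
f0=F()
for x in (30,10): line([x,86,135],.07); print(c(robot.read_position()),F()-f0)
line([25,86,135],.2); line([25,86,190],.3); line([10,20,260],.3)
p,d,P,pose=wrist(); cv2.imwrite("pics/w4.png",p[:,:,::-1]); np.savez("pics/w4",d=d,P=P,p=pose[0],R=pose[1]); print(knobpix(p,P),robot.read_t())
hc=c(P)
for y in range(62,100,2):
    q=hc[(abs(hc[...,0]+15)<4)&(abs(hc[...,1]-y)<1)&(hc[...,2]<130)]; print(y,len(q),np.percentile(q[:,2],80).round(0) if len(q) else None,end='; ')
```

```text
[  9.057  45.879 135.408]
[  8.827  52.479 135.334] [-0.98   0.199  0.446]
[  8.133  58.372 134.296] [-0.167 -0.176  0.327]
[  7.959  63.239 133.943] [-0.439  0.441 -0.082]
[  7.994  67.263 133.922] [0.176 1.039 0.957]
[ 29.846  86.106 135.82 ] [-0.807 -0.52  -0.947]
[  9.452  85.974 135.057] [ 0.033 -0.86  -0.534]
(245, array([-15.644,  89.89 , 149.07 ]), array([-21.771,  81.68 , 145.631]), array([ -9.5  ,  97.215, 150.692])) 30.55
62 11 113.0; 64 15 114.0; 66 15 113.0; 68 15 113.0; 70 16 113.0; 72 13 114.0; 74 15 112.0; 76 14 98.0; 78 6 98.0; 80 1 80.0; 82 2 81.0; 84 0 None; 86 0 None; 88 0 None; 90 0 None; 92 0 None; 94 1 80.0; 96 2 81.0; 98 3 81.0;
```

The bolt slide is about 22 mm and the handle about 0.36 rad, with tool-to-knob offset ≈25 mm in x. Next I'll turn to about 0.85 rad and push gently toward −y until the high shoulder stops the handle.

```bash
cat >> h.py <<'E'
def Fm(n=6): return np.mean([F() for _ in range(n)],0)
E
python3 - <<'E'
from h import *
line([25,90,175],.35); line([25,90,134],.25)
line([-8,90,134],.07); print(c(robot.read_position()),F())
line([5,90,134],.2); line([5,118,165],.3); line([-33,118,150],.3); line([-33,118,124],.2)
t0=robot.read_t(); f0=Fm(); print("t per reads",robot.read_t()-t0,f0)
y=111.5; line([-33,y,124],.1); base=[]
while y>88:
    y-=.5; line([-33,y,124],.02); f=Fm()-f0; p=c(robot.read_position())
    print(round(y,1),p[1].round(2),f)
    if f[1]>8 or np.abs(f[[0,2]]).max()>6 or p[1]-y>1.2: print("STOP");break
line([-33,y+4,124],.1); print(robot.read_t())
line([-33,y+4,190],.3); line([10,30,260],.35)
p,d,P,pose=wrist(); cv2.imwrite("pics/w5.png",p[:,:,::-1]); np.savez("pics/w5",d=d,P=P,p=pose[0],R=pose[1]); print(knobpix(p,P),robot.read_t())
cv2.imwrite("pics/w5c.png",cv2.resize(p[30:215,170:340,::-1],None,fx=3.2,fy=3.2,interpolation=cv2.INTER_CUBIC))
E
```

```text
[ -8.096  90.097 134.423] [-0.356  0.616  0.014]
t per reads 0.0 [-0.205 -0.351  0.391]
111.0 111.03 [ 0.335 -0.516 -0.774]
110.5 110.53 [ 1.144  1.141 -0.303]
110.0 110.0 [-0.651  0.471  0.111]
109.5 109.48 [0.301 0.399 0.528]
109.0 109.25 [-0.88   2.477 -0.345]
108.5 108.68 [ 0.435  4.098 -0.08 ]
108.0 107.99 [ 0.215  3.691 -0.642]
107.5 107.65 [-1.002  4.415 -0.485]
107.0 107.03 [-1.153  4.023  0.277]
106.5 106.69 [-1.511  5.118  0.611]
106.0 106.19 [-1.868  5.278  1.292]
105.5 105.74 [-0.956  6.453  0.481]
105.0 105.22 [-2.36   5.278  0.141]
104.5 104.74 [-1.833  5.21  -0.492]
104.0 104.24 [-1.151  7.074  1.452]
103.5 103.77 [-0.261  6.866  0.919]
103.0 103.27 [-1.162  6.058  1.324]
102.5 102.79 [-2.453  5.999  1.289]
102.0 102.33 [-2.192  5.976  0.831]
101.5 101.83 [-1.768  6.288  0.394]
101.0 101.33 [-1.648  6.322  1.529]
100.5 100.82 [-1.41   7.016  1.163]
100.0 100.31 [-1.888  7.154  2.636]
99.5 99.85 [-2.898  6.812  0.558]
99.0 99.34 [-0.744  5.925  1.542]
98.5 99.02 [-2.437  7.987  2.632]
98.0 98.8 [-2.712 10.395  2.021]
STOP
40.3167
(205, array([-30.316,  80.195, 139.057]), array([-36.599,  72.305, 136.135]), array([-25.163,  87.779, 140.897])) 41.1917
```

View pics/w5c.png

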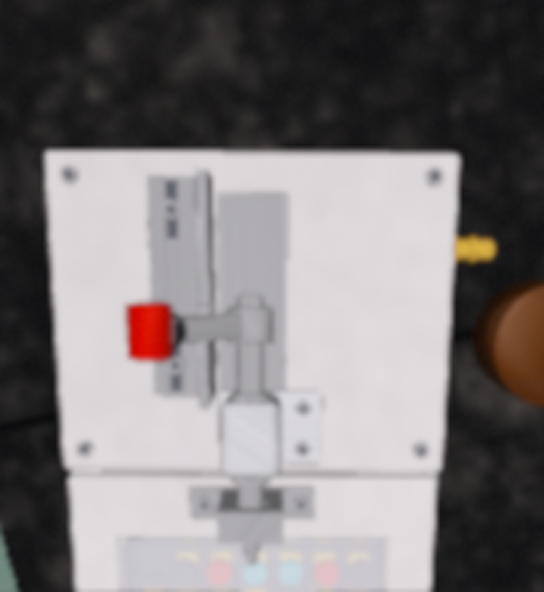

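The handle stopped at the tool y I predicted (98.8 against 98.4), with about 4 N on the shoulder. The picture shows it over the notch, with the knob at y≈80, x≈−31. Now I'll press the knob down gently with force checks.

Run:
```python
from h import *
line([-40,80,170],.35); line([-40,80,143],.2)
f0=Fm(); z=143; log=[]
while z>115:
    z-=.5 if z<135 and z>127 or z<118.5 else 1.; line([-40,80,z],.025); f=Fm()-f0; p=c(robot.read_position())
    print(round(z,1),p[2].round(2),f)
    if f[2]>(3.2 if z>119 else 4) or np.abs(f[:2]).max()>6: print("STOP");break
print(robot.read_t())
line([-40,80,150],.25); line([0,30,260],.35)
p,d,P,pose=wrist(); cv2.imwrite("pics/w6.png",p[:,:,::-1]); np.savez("pics/w6",d=d,P=P,p=pose[0],R=pose[1]); print(knobpix(p,P),robot.read_t())
cv2.imwrite("pics/w6c.png",cv2.resize(p[30:215,170:340,::-1],None,fx=3.2,fy=3.2,interpolation=cv2.INTER_CUBIC))
```

```text
142.0 142.88 [ 0.754  1.03  -0.082]
141.0 141.19 [ 1.036  0.062 -0.021]
140.0 140.01 [0.273 0.003 0.84 ]
139.0 138.96 [0.065 0.034 0.582]
138.0 137.92 [1.115 0.25  0.94 ]
137.0 136.85 [-0.76   0.625  2.327]
136.0 135.79 [-4.529  0.738  4.894]
STOP
43.7
(192, array([-34.472,  80.422, 134.808]), array([-40.28 ,  72.533, 132.039]), array([-28.873,  87.482, 136.72 ])) 44.5167
```

View pics/w6c.png

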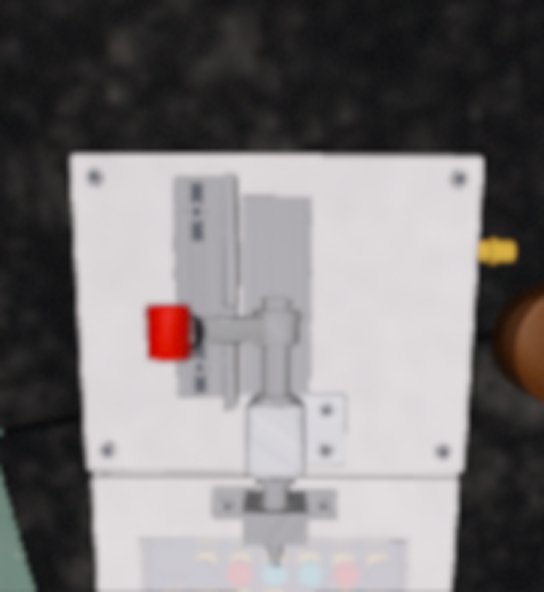

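The resistance was mostly sideways friction at the fingertip (−4.5 N in x), and the knob was still moving freely with θ≈0.93, which is not a shoulder angle. I'll move the fingertip along the knob's arc instead, so it doesn't rub.

Run:
```python
from h import *
pos=lambda t:[-44*np.sin(t)-2,80,109.5+44*np.cos(t)]
line([-37,80,165],.35); line([-36,80,143],.25)
f0=Fm(); t=.87; line(pos(t),.06)
while t<1.43:
    t+=.012 if (t<1.1 or t>1.36) else .025; line(pos(t),.03); f=Fm()-f0; p=c(robot.read_position())
    print(round(t,3),p.round(1),f)
    if f[2]>3.8 or np.abs(f[:2]).max()>5: print("STOP");break
print(robot.read_t())
line([p[0],80,150],.25); line([0,30,260],.35)
p,d,P,pose=wrist(); cv2.imwrite("pics/w7.png",p[:,:,::-1]); np.savez("pics/w7",d=d,P=P,p=pose[0],R=pose[1]); print(knobpix(p,P),robot.read_t())
cv2.imwrite("pics/w7c.png",cv2.resize(p[30:215,170:340,::-1],None,fx=3.2,fy=3.2,interpolation=cv2.INTER_CUBIC))
```

```text
0.882 [-35.9  80.  137.7] [0.191 0.041 0.039]
0.894 [-36.3  80.  137.1] [-1.196  0.664  0.164]
0.906 [-36.7  80.  136.6] [-1.059  1.007 -1.159]
0.918 [-36.9  80.  136.3] [-0.883  1.396  0.283]
0.93 [-37.4  80.  135.8] [-1.288  0.725  0.085]
0.942 [-37.7  80.  135.3] [-0.775  1.759  1.172]
0.954 [-38.   80.  134.9] [-2.161  0.911  0.117]
0.966 [-38.2  80.  134.5] [-2.778  0.697  0.562]
0.978 [-38.5  80.  134. ] [-1.31   0.079  0.073]
0.99 [-38.8  80.  133.6] [-1.46   0.941  0.337]
1.002 [-39.1  80.  133.2] [-1.778  0.641 -0.192]
1.014 [-39.3  80.  132.7] [-1.216  0.871 -0.491]
1.026 [-39.6  80.  132.3] [-1.541  0.902 -0.011]
1.038 [-39.9  80.  131.8] [-1.212  0.987  0.088]
1.05 [-40.2  80.  131.4] [-0.89   1.169  0.228]
1.062 [-40.4  80.  130.9] [-0.614  0.739  0.201]
1.074 [-40.7  80.  130.4] [-1.139  0.917 -0.361]
1.086 [-40.9  80.  130. ] [-1.161  1.113 -0.495]
1.098 [-41.2  80.  129.5] [-1.667  1.367 -0.239]
1.11 [-41.4  80.  129. ] [-0.462  1.65   0.148]
1.135 [-41.9  80.  128. ] [ 0.185  0.623 -0.441]
1.16 [-42.4  80.  127. ] [-0.644  1.025 -0.342]
1.185 [-42.8  80.  126. ] [ 0.318  0.373 -0.773]
1.21 [-43.2  80.  125. ] [-1.043  1.394  0.149]
1.235 [-43.6  80.  123.9] [ 0.21   1.133 -0.555]
1.26 [-43.9  80.  122.9] [-1.269  2.092 -0.219]
1.285 [-44.3  80.  121.8] [-0.402  0.03  -0.186]
1.31 [-44.6  80.  120.8] [-0.971  1.724  0.186]
1.335 [-44.8  80.  119.7] [-0.043  0.572 -0.915]
1.36 [-45.1  80.  118.6] [-0.885  1.896  0.022]
1.385 [-45.3  80.  117.6] [-1.293  0.436 -1.093]
1.397 [-45.4  80.  117.1] [-1.241  0.707 -0.953]
1.409 [-45.4  80.  116.6] [-1.168  1.292  0.023]
1.421 [-45.4  80.  116.2] [-1.927  0.074  2.82 ]
1.433 [-45.5  80.  115.9] [-3.067  0.641  5.495]
STOP
54.2417
(162, array([-42.946,  80.067, 114.749]), array([-48.855,  72.585, 112.366]), array([-37.778,  87.452, 116.623])) 55.1
```

View pics/w7c.png

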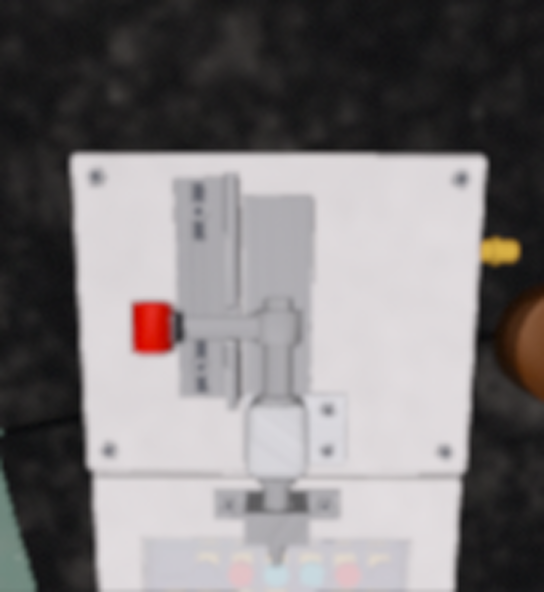

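The knob is down to z≈115–116 with the handle lying in the notch (θ≈1.42). The bolt is in the keeper and the robot is clear, so I'm handing in.

```bash
python3 -c "
from rig import robot
robot.job_done(); print(robot.read_t())"
```

```text
the job is handed in; nothing more can be done
the job is handed in; nothing more can be done
```

The vial chest is closed and the job handed in at about 55 s, with the robot clear of everything. The hatch is on its seal, the bolt is through the keeper, and the handle is home in the notch.

**How it went:**
- **Hatch:** I pressed it down until the push reached about 19 N, a little past the 13 N I was aiming for.
- **Bolt:** The first push overshot to about 41 mm because I missed the light contact in the force noise. The handle was still upright, so nothing touched the catch plate. I pulled the bolt back to about 22 mm, which is below the 24 mm where the wedge is complete.
- **Notch:** I turned the handle to about 0.85 rad and slid the bolt until the high shoulder stopped it. That put about 4 N on the plate, and the position agreed with the notch I had seen in the depth image, at about 32 mm of slide.
- **Handle:** My first press down stopped at about 5 N, mostly from the fingertip rubbing on the knob. I followed the knob's arc instead, and it passed both shoulder angles with almost no force until its own stop at about 1.42 rad. The last press there was 5.5 N, past my 3.8 N limit for stopping. It came at the handle's own stop rather than on the plate's shoulders.

**Last checks:** The final picture and depth show the knob top at about 115–116 mm, against 116 expected when home. It sits at y 80, so the slide is about 32 mm, and the bolt is through the keeper. I measured the hatch clamped (slope 0.018 rad) only after the bolt first went through, not again after the pull-back. The amber bottle, tin and tweezers were not touched by any planned move. I did not check the tin and tweezers again at the end, and the bottle shows only partly in the last pictures.

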